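# Hold the free-running dark-box shutter half open

## Robot

A 7-joint arm with a two-finger parallel gripper is mounted at the origin on a cart in front of the work surface, level with it; the furniture and walls round the work are solid. World frame = base frame: x ahead of the robot, y to its left, z up, the work surface at z = 0. Lengths are in m, angles in rad, forces in N, time in s.
With the tool pointing down it reaches from about 0.35 to 0.9 m from the base axis. Payload 7.2 kg.
Tool frame: the origin (TCP) lies between the finger pads; the fingertips stand 22 mm ahead of it and the grasp point (between the pads) lies 3 mm ahead of it; z points along the fingers, y is the direction in which the jaws open and shut (so a half turn about z gives the same grasp; the last joint's range is limited). The gripper opens to 85 mm and grips with 20 to 120 N. Pads are 22 mm wide; open, the fingers measure 114 mm over their backs; the gripper's body (76 mm by 85 mm) begins 54 mm behind the grasp point. The pads swing forward as they close: fully open they stand 13 mm farther back than shut.
Start: joints at [1.187, 0.411, -0.013, 1.596, 0.006, 1.134, -0.082], TCP at [0.194, -0.594, 0.253] pointing down, gripper open.
Joint ranges: [-2.95, 2.95], [-0.29, 1.99], [-1.47, 1.44], [0.14, 2.54], [-1.03, 4.17], [0.13, 1.85], [-2.86, 2.86]. Speed limits (rad/s): [2.39, 2.39, 3.01, 3.01, 3.14, 3.14, 3.14].

## Interface

Orientations are given as a rotation vector (axis times angle).
In Python, from workcell import * gives the robot as it stands.
- The arm moves only by the tool carry_out, never from a script. Its argument "increments" is a list of rows, each a list of 2 entries, a list of its own where there are three numbers: the shift along the tool's x, y, z each as a share of 100 mm, from -1 to 1, then the turn about the tool's z as a share of 45 degrees, from -1 to 1. A call has 1 to 5 rows; each row shifts and turns the commanded pose from where the row before left it, along the tool's axes as they then stand; what a row does not reach is not made up. A row lasts 1/8 s, in which the tool goes at most 62.5 mm and 10.7 degrees, less where a joint would pass 70% of its speed; a pose out of reach is approached as far as the arm can. A call with a number of a shift or a turn outside -1 to 1 is refused whole. A call with a gripper value outside its range is refused whole. "fingers" is the opening, from 0 (shut) to 1 (fully open), set as the call begins (left out, the last holds). The fingers move at their own pace and stop on an object; "force" is the grip in N (left out, the last holds). Time passes only in rows, so rows that do not move let the fingers close. It gives the time, the measured TCP pose, the force and the opening at its end, in the units of the state.
- observe(): the state, without advancing time (a new reading comes with each control period).
- capture(name): name is "scene" or "top"; returns the picture (384x512x3 uint8, blue, green, red); there is no depth.
- camera_params(name): a dict with "fx", "fy", "cx", "cy" (pixels), "eye" and "attitude" of the camera in the world. Camera axes: x right, y down, z forward; pixel columns grow to the right and rows downward; lengths in m; the calibration is good to about 2 mm. A picture is of the moment at which its call begins. camera_params takes no time and is no camera call.
- job_done(): hands the job in, once; it reports no verdict.
The state is a dict: "time": time; "q": joint angles; "qvel": joint speeds; "joint_torque": joint torques, N m; "eef_pos": TCP position; "eef_rot": TCP orientation; "wrist_force": force on the tool from outside, world axes, zero at the start; "wrist_torque": the same for the moment, N m; "gripper_width": finger opening in m.
Only numpy, scipy, OpenCV 4.12 (cv2) and the standard library are available. Lean on these libraries where they do the work, as an engineer would, in place of code of your own. Each camera call takes 0.05 s, during which the arm holds its last target. There are 200 camera calls.

## Task

One of the two look-alike dark boxes still has its transport stop inside, so its spring-loaded shutter stops short; feel which shutter slides the full way by pushing its tab away from you, right up to its stop. On the box that opens fully, ease the shutter back from that stop to half open (pointer at the middle line, half the window uncovered) and finish while holding it there against its spring, the other box being shut. Never let a shutter snap shut, and leave the other things on the bench where they are.

Things in the scene. Friction and masses are not known exactly. Their poses are not given: they have to be found in the camera images.
- box_a: one of two identical-looking grey dark boxes fixed to the bench, 160 (x) by 100 (y) mm, deck 50 mm high; origin at the centre of its underside, own x = the way its shutter opens, away from the robot (yaw within 0.4 rad). 60x60 mm window over a dish at own x -35 mm; rails 60 mm high from y +-33 mm outward, 63 mm high spring housing at x 64 to 78 mm. One box's travel is 60 mm, the other's 38: which is unknown
- shutter_a (a joint): opening of box_a's shutter in m: 0 shut, grows as it slides along the box's own +x to a hard stop, at 0.060 on one box and 0.038 on the other (has a transport stop inside; not known which). A spring shuts it: about 4 N at the start, 8 N at 30 mm, 12 N at 60 mm; let go, it snaps shut. Three black lines on each rail mark 0, 30, 60 mm; a white line beside the tab is the pointer
- tab_a (a point): top centre of the upright black tab on box_a's shutter: 16 mm thick along the box's x, 24 mm wide along y, grasped from above; fingertips beside it clear rails and plate down to 62 mm above the bench. It moves with the shutter: own x = -35 mm + opening, own y = 0, 90 mm above the bench; axes parallel to the box's
- box_b: one of two identical-looking grey dark boxes fixed to the bench, 160 (x) by 100 (y) mm, deck 50 mm high; origin at the centre of its underside, own x = the way its shutter opens, away from the robot (yaw within 0.4 rad). 60x60 mm window over a dish at own x -35 mm; rails 60 mm high from y +-33 mm outward, 63 mm high spring housing at x 64 to 78 mm. One box's travel is 60 mm, the other's 38: which is unknown
- shutter_b (a joint): opening of box_b's shutter in m: 0 shut, grows as it slides along the box's own +x to a hard stop, at 0.060 on one box and 0.038 on the other (has a transport stop inside; not known which). A spring shuts it: about 4 N at the start, 8 N at 30 mm, 12 N at 60 mm; let go, it snaps shut. Three black lines on each rail mark 0, 30, 60 mm; a white line beside the tab is the pointer
- tab_b (a point): top centre of the upright black tab on box_b's shutter: 16 mm thick along the box's x, 24 mm wide along y, grasped from above; fingertips beside it clear rails and plate down to 62 mm above the bench. It moves with the shutter: own x = -35 mm + opening, own y = 0, 90 mm above the bench; axes parallel to the box's
- marker: capped marker pen lying on the bench between the two boxes, 17x135x16 mm, long axis y; origin at the centre of its underside
- timer: small white bench timer, 62x68x19 mm, lying near the robot; origin at the centre of its underside
- centrifuge_tube: capped conical tube lying near the robot, 21x122x21 mm, long axis y; origin at the centre of its underside
- bottle: clear bottle with a screw cap, 70 mm across, 141 mm tall, standing behind the boxes; origin at the centre of its underside
- tip_box: pipette tip box, 92x118x86 mm, standing behind the boxes; origin at the centre of its underside

How it is judged:
On the way:
1. the full-travel shutter has been pushed right open to its stop (value of joint shutter_a above 0.057 m), for 0.2 s.
At the end, for the whole second after the job is handed in: The full-travel shutter (60 mm), after having been at its stop, is held still (under 10 mm/s) at 30 mm opening, 4 mm either way, by the gripper's fingers pressing or gripping it with more than 4 N; the short-travel shutter is shut (under 3 mm) (value of joint shutter_a between 0.026 and 0.034 m and velocity of joint shutter_a between -0.01 and 0.01 m/s and contact force between the fingers and box_a above 4 N and value of joint shutter_b below 0.003 m); the arm keeps its last pose, push and grip.
It fails at once if a shutter snaps shut (closes faster than 0.6 m/s) (velocity of joint any of shutter_a, shutter_b below -0.6 m/s).
It fails at once if a bystander is displaced by more than 30 mm (distance of any of marker, timer, centrifuge_tube, bottle, tip_box from where it was at the start of the episode above 0.03 m).
It also fails if it takes over 72 s, if anything falls off the work surface, if the arm or the gripper's body presses on something with over 40 N, if the wrist force passes 120 N, or if a joint passes its speed limit or range.

## Working session

There is one attempt and no reset: what is moved stays moved. The work goes in short steps, Python scripts to look and compute and a tool call to move; the robot and the scene stay as the last step left them, time stands still between calls to the robot, and variables do not carry over. Pictures are saved under pics/ and viewed, about 8 in all and at most 12, crops included, and the job is handed in when it is done.

Besides the shell and the picture viewer there is one more tool, called after "Call:" as name(argument=value, ...), one argument or row to a line, values as JSON. carry_out: Moves the arm, as the interface text tells. Its arguments: {"type":"object","properties":{"increments":{"type":"array"},"fingers":{"type":"number"},"force":{"type":"number"}},"required":["increments"]}

```bash
mkdir -p pics
python3 - <<'E'
from workcell import *
import cv2
for n in ("scene","top"):
    im=capture(n); cv2.imwrite(f"pics/{n}0.png",cv2.resize(im,(800,600),interpolation=cv2.INTER_CUBIC)); cv2.imwrite(f"pics/{n}0_raw.png",im); print(n,camera_params(n))
print(observe())
E
```

```text
scene {'fx': 364.1163683647858, 'fy': 364.1163683647858, 'cx': 252.89708798777963, 'cy': 184.75003660488574, 'eye': array([-0.02586899,  0.41818392,  0.74458685]), 'attitude': array([-1.3183677 ,  2.19835044, -0.97353755])}
top {'fx': 350.21856626477523, 'fy': 350.21856626477523, 'cx': 256.35884504825174, 'cy': 189.03968000599124, 'eye': array([0.41933266, 0.04983517, 1.23804368]), 'attitude': array([-2.17914768,  2.11706773, -0.10697317])}
{'time': 0.1, 'q': array([ 1.18679616,  0.41181409, -0.01271295,  1.59696456,  0.0056018 ,
        1.13427643, -0.08221421]), 'qvel': array([-0.00052562, -0.00247319,  0.00037092, -0.00281699,  0.0018011 ,
       -0.00145201,  0.0011767 ]), 'joint_torque': array([ 2.40399575e-03, -6.01826549e+01,  6.84210956e-01, -3.00089550e+01,
        1.40678947e-02,  6.42805971e-03,  3.17575496e-05]), 'eef_pos': array([ 0.19395024, -0.59371487,  0.25253903]), 'eef_rot': array([-3.10113509e+00, -4.93798536e-01,  5.09247296e-04]), 'wrist_force': array([-0.06451631,  0.20699878,  0.67712265]), 'wrist_torque': array([-0.05146892, -0.00516871,  0.02634589]), 'gripper_width': 0.08551293399780507}
```

View pics/top0.png

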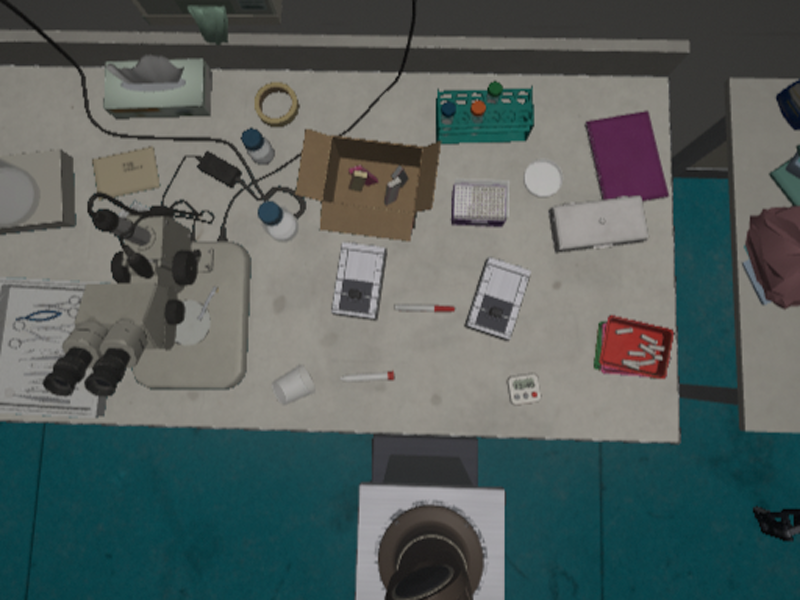

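View pics/scene0.png

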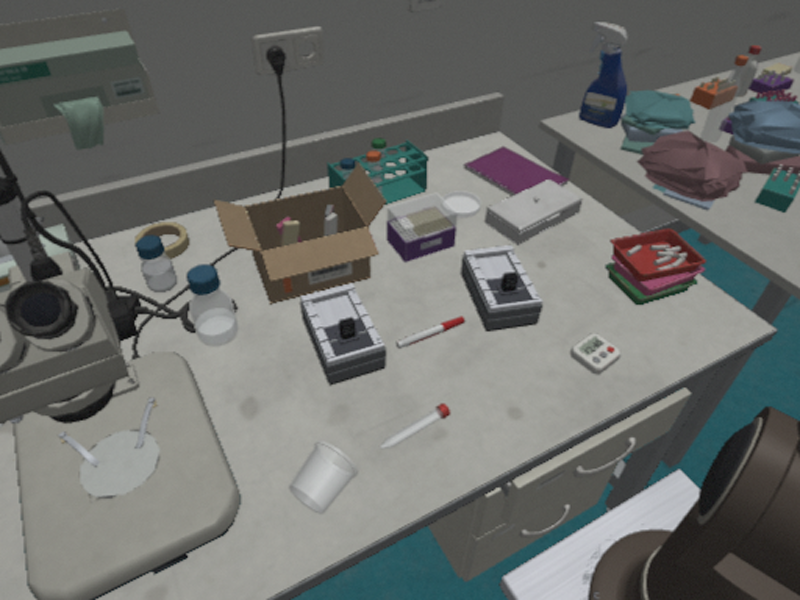

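The top view shows two boxes, at about (360,280) and (498,298) in the 800-px picture. The marker lies between them at (425,308). I'll enlarge both.

Run:
```python
import cv2,numpy as np
t=cv2.imread("pics/top0_raw.png");s=cv2.imread("pics/scene0_raw.png")
def c(i,x,y,w,h,k): return cv2.convertScaleAbs(cv2.resize(i[y:y+h,x:x+w],None,fx=k,fy=k,interpolation=cv2.INTER_CUBIC),alpha=1.4)
a=np.hstack([c(t,205,150,50,60,8),c(t,295,160,50,60,8)])
b=np.hstack([c(s,190,180,60,66,6.0),c(s,290,152,60,66,6.0)])
cv2.imwrite("pics/ct.png",a);cv2.imwrite("pics/cs.png",b)
```

```text
(no output)
```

View pics/ct.png

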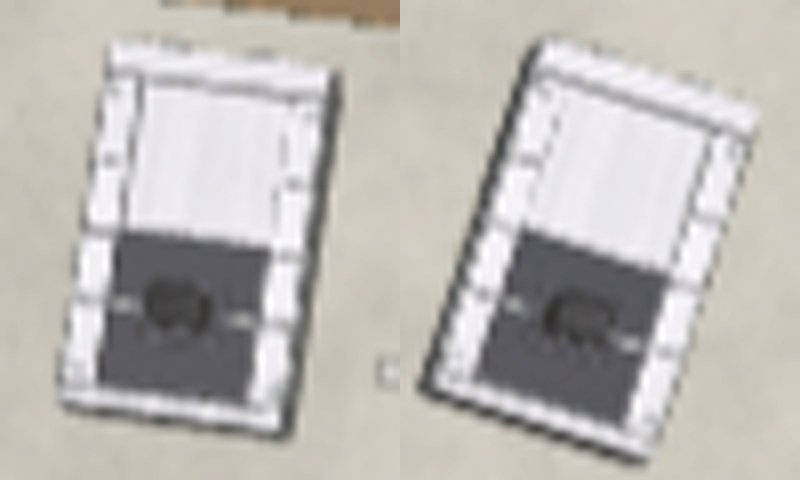

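View pics/cs.png

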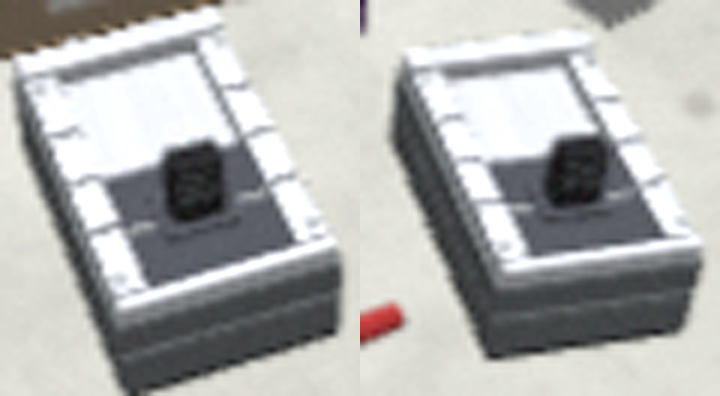

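Both shutters are shut, with the white pointer at the first line on each rail. I read corners, rail marks and tab tops off the two crops and will fit each box pose from both cameras.

```bash
cat > geo.py <<'E'
from workcell import *
import numpy as np
from scipy.spatial.transform import Rotation as R
from scipy.optimize import least_squares
def proj(n,P):
    c=camera_params(n); p=R.from_rotvec(c['attitude']).inv().apply(np.asarray(P)-c['eye'])
    return p[:,:2]/p[:,2:]*[c['fx'],c['fy']]+[c['cx'],c['cy']]
E
python3 - <<'E'
from geo import *
M=[(-80,50,60),(-80,-50,60),(78,-50,63),(78,50,63),(-35,41.5,60),(-5,41.5,60),(25,41.5,60),(-35,0,90)]
MR=[(-35,-41.5,60),(-5,-41.5,60),(25,-41.5,60)]
D={'left':{'top':((205,150,8),[(62,402),(290,435),(338,70),(110,40),(88,298),(97,230),(110,160),(178,305),(258,322),(285,257),(294,184)]),
 'scene':((190,180,6),[(118,305),(335,242),(218,12),(15,60),(108,230),(90,182),(68,132),(190,148)])},
'right':{'top':((295,160,8),[(35,385),(250,460),(358,112),(143,40),(80,295),(100,225),(125,158),(180,317),(268,352),(290,287),(312,218)]),
 'scene':((290,152,6),[(140,268),(340,245),(230,35),(45,48),(130,208),(108,160),(90,118),(217,142)])}}
for k,d in D.items():
    def res(p,full=False):
        o=[]
        for n,((u,v,s),px) in d.items():
            m=np.array((M+MR)[:len(px)])/1000
            P=R.from_euler('z',p[2]).apply(m)+[p[0],p[1],0]
            o.append(proj(n,P)-(np.array([u,v])+(np.array(px)+.5)/s-.5))
        return o if full else np.vstack(o).ravel()
    r=least_squares(res,[.6,.1,0],loss='soft_l1'); p=r.x
    print(k,p.round(4),'tab',(p[:2]-.035*np.array([np.cos(p[2]),np.sin(p[2])])).round(4),'rms',r.fun.std())
    for o in res(p,True): print(o.round(1).tolist())
E
```

```text
left [ 0.5961  0.1715 -0.1041] tab [0.5613 0.1751] rms 0.8259635120515142
[[-1.0, 0.0], [-0.3, -0.2], [0.0, -0.3], [-0.3, -0.3], [0.1, 0.3], [0.3, 0.1], [-0.0, 0.3], [0.0, -0.1], [3.0, 0.5], [0.9, -0.1], [1.0, 0.4]]
[[-0.3, 1.1], [1.8, 0.1], [0.2, -1.7], [-0.8, -0.7], [-0.8, -0.3], [-1.2, -0.3], [-0.9, 0.3], [0.7, 0.7]]
right [ 0.5644 -0.135  -0.3018] tab [ 0.531  -0.1246] rms 0.5887756277037753
[[-1.0, 0.2], [0.6, 0.5], [1.5, -0.3], [0.1, -0.6], [-0.1, -0.3], [0.2, 0.1], [-0.2, 0.1], [0.6, 0.1], [0.0, 0.5], [-0.0, 0.2], [-0.1, 0.5]]
[[-0.4, 0.7], [1.4, -0.1], [0.0, -1.4], [-0.9, 0.1], [-0.8, -0.9], [-0.4, 0.0], [-0.6, 0.2], [0.5, 0.2]]
```

The fits are good to within about a pixel. I'll grip with the jaws along the box x (tool y = box +x) and turn the tool first.

Call:
carry_out(
  increments=[
    [[0,0,0],-0.2],
    [[0,0,0],-0.2],
    [[0,0,0],-0.2],
    [[0,0,0],-0.2],
    [[0,0,0],-0.2],
  ],
  fingers=0.6,
)

```text
time: 0.72
eef_pos: [0.194, -0.5939, 0.2528]
eef_rot: [-2.672, -1.65, -0.0]
wrist_force: [0.0, -0.2, -0.0]
gripper_width: 0.0515
```

```bash
cat >> geo.py <<'E'
BOX={'R':(np.array([.531,-.1246]),-.3018),'L':(np.array([.5613,.1751]),-.1041)}
def goto(k,z,op=0.):
    "shift in tool axes (mm) and turn (deg) from the measured pose to the tab of box k at opening op"
    t,psi=BOX[k]; s=observe(); r=R.from_rotvec(s['eef_rot']); ax=np.array([np.cos(psi),np.sin(psi)])
    T=R.from_matrix(np.array([[-ax[1],ax[0],0],[ax[0],ax[1],0],[0,0,-1]]).T)
    d=np.r_[t+op*ax,z]-s['eef_pos']
    print('t',round(s['time'],2),'pos',s['eef_pos'].round(4),'own x of tcp from shut tab mm',round(1e3*float((s['eef_pos'][:2]-t)@ax),1),'F',s['wrist_force'].round(1),'w',round(s['gripper_width'],4))
    print('shift now-axes mm',(1e3*r.inv().apply(d)).round(1),'shift target-axes mm',(1e3*T.inv().apply(d)).round(1),'turn deg',np.degrees((r.inv()*T).as_rotvec()).round(2))
E
python3 -c "
from geo import *
goto('R',.22)"
```

```text
t 0.72 pos [ 0.194  -0.5939  0.2528] own x of tcp from shut tab mm -182.3 F [ 0.  -0.2 -0. ] w 0.0515
shift now-axes mm [570.5  91.1  33.1] shift target-axes mm [548.2 182.3  32.8] turn deg [-0.03 -0.04 -9.32]
```

Call:
carry_out(
  increments=[
    [[0,0,0],-0.207],
    [[0.5,0.17,0],0],
    [[0.5,0.17,0],0],
    [[0.5,0.17,0],0],
    [[0.5,0.17,0],0],
  ],
)

```text
time: 1.35
eef_pos: [0.32, -0.4224, 0.2531]
eef_rot: [-2.535, -1.855, 0.0]
wrist_force: [0.6, -0.2, -0.2]
gripper_width: 0.0516
```

Call:
carry_out(
  increments=[
    [[0.5,0.17,0],0],
    [[0.5,0.17,0],0],
    [[0.5,0.17,0],0],
    [[0.5,0.17,0],0],
    [[0.5,0.17,0],0],
  ],
)

```text
time: 1.98
eef_pos: [0.4765, -0.21, 0.2531]
eef_rot: [-2.535, -1.855, 0.0]
wrist_force: [1.0, -0.7, -0.3]
gripper_width: 0.0513
```

Call:
carry_out(
  increments=[
    [[0.5,0.12,0],0],
    [[0.48,0.12,0],0],
    [[0,0,0],0],
    [[0,0,0],0],
  ],
)

```text
time: 2.48
eef_pos: [0.5279, -0.1258, 0.2528]
eef_rot: [-2.535, -1.855, 0.002]
wrist_force: [-0.8, 0.7, -1.3]
gripper_width: 0.0517
```

```bash
python3 -c "
from geo import *
goto('R',.088)"
```

```text
t 2.48 pos [ 0.5279 -0.1258  0.2528] own x of tcp from shut tab mm -2.6 F [-0.8  0.7 -1.3] w 0.0517
shift now-axes mm [  2.1   2.7 164.8] shift target-axes mm [  2.    2.6 164.8] turn deg [-0.06  0.04 -0.3 ]
```

Call:
carry_out(
  increments=[
    [[0.02,0.03,0.45],0],
    [[0,0,0.45],0],
    [[0,0,0.35],0],
    [[0,0,0.1],0],
    [[0,0,0.1],0],
  ],
)

```text
time: 3.1
eef_pos: [0.5322, -0.1253, 0.1086]
eef_rot: [2.536, 1.853, 0.001]
wrist_force: [0.2, -0.0, 0.8]
gripper_width: 0.0512
```

Call:
carry_out(
  increments=[
    [[0,0,0.1],0],
    [[0,0,0.1],0],
    [[0,0,0],0],
    [[0,0,0],0],
  ],
)

```text
time: 3.6
eef_pos: [0.5322, -0.1242, 0.0886]
eef_rot: [2.535, 1.856, 0.001]
wrist_force: [-0.2, 0.2, -0.2]
gripper_width: 0.0512
```

Run:
```python
from geo import *
import cv2
goto('R',.088)
s=capture('scene');t=capture('top')
def c(i,x,y,w,h,k): return cv2.convertScaleAbs(cv2.resize(i[y:y+h,x:x+w],None,fx=k,fy=k,interpolation=cv2.INTER_CUBIC),alpha=1.4)
cv2.imwrite("pics/g1.png",np.hstack([c(s,270,110,100,120,4),c(t,270,130,100,120,4)]))
```

```text
t 3.6 pos [ 0.5322 -0.1242  0.0886] own x of tcp from shut tab mm 1.0 F [-0.2  0.2 -0.2] w 0.0512
shift now-axes mm [-0.8 -1.   0.6] shift target-axes mm [-0.8 -1.   0.6] turn deg [ 0.03 -0.   -0.29]
```

View pics/g1.png

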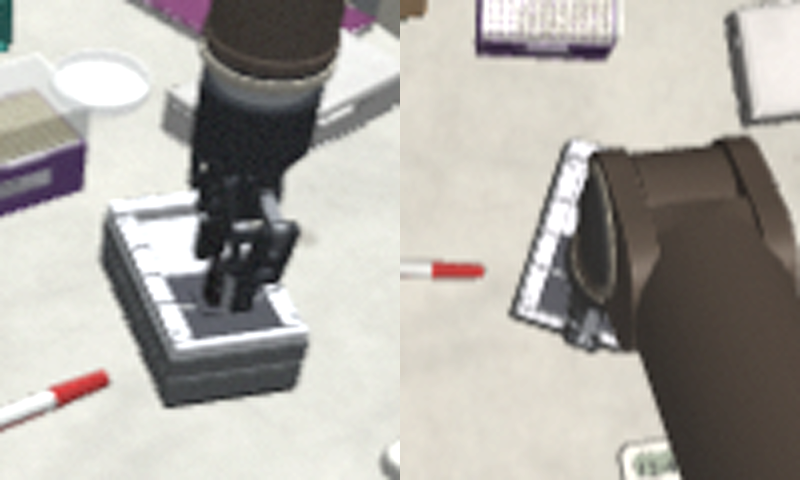

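The fingers straddle the right-hand tab at about (235,270) with nothing touched. Now I'll close the grip.

Call:
carry_out(
  increments=[
    [[0,0,0],0],
    [[0,0,0],0],
    [[0,0,0],0],
    [[0,0,0],0],
    [[0,0,0],0],
  ],
  fingers=0,
  force=50,
)

```text
time: 4.32
eef_pos: [0.5312, -0.124, 0.0886]
eef_rot: [-2.534, -1.856, 0.002]
wrist_force: [-3.4, 0.4, 6.3]
gripper_width: 0.0153
```

```bash
python3 -c "
from geo import *
goto('R',.088)"
```

```text
t 4.33 pos [ 0.5312 -0.124   0.0886] own x of tcp from shut tab mm 0.0 F [-3.4  0.4  6.3] w 0.0153
shift now-axes mm [-0.6 -0.   0.6] shift target-axes mm [-0.6 -0.   0.6] turn deg [-0.07  0.04 -0.25]
```

Gripped at 15 mm, which matches the tab. Now I'll push it open slowly.

Call:
carry_out(
  increments=[
    [[0,0.06,0],0],
    [[0,0.06,0],0],
    [[0,0.06,0],0],
    [[0,0.06,0],0],
    [[0,0.06,0],0],
  ],
)

```text
time: 4.95
eef_pos: [0.5591, -0.1324, 0.0886]
eef_rot: [-2.532, -1.856, 0.004]
wrist_force: [-9.0, 2.4, 9.6]
gripper_width: 0.0151
```

Call:
carry_out(
  increments=[
    [[0,0.03,0],0],
    [[0,0.03,0],0],
    [[0,0,0],0],
  ],
)

```text
time: 5.32
eef_pos: [0.5646, -0.1341, 0.0886]
eef_rot: [-2.532, -1.856, 0.004]
wrist_force: [-8.1, 2.1, 10.9]
gripper_width: 0.0151
```

Call:
carry_out(
  increments=[
    [[0,0.03,0],0],
    [[0,0.03,0],0],
    [[0,0,0],0],
    [[0,0,0],0],
  ],
)

```text
time: 5.82
eef_pos: [0.5664, -0.1346, 0.0885]
eef_rot: [-2.527, -1.853, 0.013]
wrist_force: [-22.4, 7.4, 22.9]
gripper_width: 0.015
```

```bash
python3 -c "
from geo import *
goto('R',.088)"
```

```text
t 5.83 pos [ 0.5664 -0.1346  0.0885] own x of tcp from shut tab mm 36.7 F [-22.4   7.4  22.9] w 0.015
shift now-axes mm [ -1.1 -36.7   0.9] shift target-axes mm [ -0.9 -36.7   0.5] turn deg [-0.66  0.13 -0.2 ]
```

It hit a hard stop at about 37 mm and the force jumped from 8 to 24 N, so the right box is the short-travel one. I'll ease it back to shut while still gripping.

Call:
carry_out(
  increments=[
    [[0,-0.06,0],0],
    [[0,-0.06,0],0],
    [[0,-0.06,0],0],
    [[0,-0.06,0],0],
    [[0,-0.06,0],0],
  ],
)

```text
time: 6.45
eef_pos: [0.542, -0.1273, 0.0886]
eef_rot: [-2.533, -1.856, 0.003]
wrist_force: [-5.8, 0.6, 7.8]
gripper_width: 0.015
```

Call:
carry_out(
  increments=[
    [[0,-0.06,0],0],
    [[0,-0.05,0],0],
    [[0,-0.02,0],0],
    [[0,-0.01,0],0],
    [[0,0,0],0],
  ],
)

```text
time: 7.08
eef_pos: [0.5295, -0.1235, 0.0886]
eef_rot: [-2.534, -1.856, 0.001]
wrist_force: [-4.0, 0.6, 7.0]
gripper_width: 0.0149
```

```bash
python3 -c "
from geo import *
goto('R',.088)"
```

```text
t 7.08 pos [ 0.5295 -0.1235  0.0886] own x of tcp from shut tab mm -1.7 F [-4.   0.6  7. ] w 0.0149
shift now-axes mm [-0.6  1.7  0.6] shift target-axes mm [-0.6  1.7  0.6] turn deg [-0.04  0.03 -0.27]
```

Call:
carry_out(
  increments=[
    [[0,-0.015,0],0],
    [[0,-0.015,0],0],
    [[0,0,0],0],
    [[0,0,0],0],
  ],
)

```text
time: 7.58
eef_pos: [0.5293, -0.1235, 0.0887]
eef_rot: [2.533, 1.854, 0.005]
wrist_force: [7.0, -2.6, -3.9]
gripper_width: 0.0151
```

The force reversed against the closed end, so it is shut. Zero reads −1.8 mm on my scale, which puts the stop at 38.5 mm. I'll release and rise.

Call:
carry_out(
  increments=[
    [[0,0.01,0],0],
    [[0,0.01,0],0],
    [[0,0,0],0],
    [[0,0,0],0],
  ],
)

```text
time: 8.07
eef_pos: [0.5294, -0.1235, 0.0886]
eef_rot: [2.534, 1.855, 0.001]
wrist_force: [2.5, -1.6, 5.0]
gripper_width: 0.015
```

Call:
carry_out(
  increments=[
    [[0,0,0],0],
    [[0,0,0],0],
    [[0,0,0],0],
    [[0,0,0],0],
    [[0,0,0],0],
  ],
  fingers=0.6,
)

```text
time: 8.7
eef_pos: [0.5289, -0.1233, 0.0882]
eef_rot: [-2.535, -1.856, 0.0]
wrist_force: [-0.1, 0.0, 0.7]
gripper_width: 0.0514
```

Call:
carry_out(
  increments=[
    [[0,0,-0.2],0],
    [[0,0,-0.4],0],
    [[0,0,-0.4],0],
    [[0,0,-0.4],0],
    [[0,0,0],0],
  ],
)

```text
time: 9.32
eef_pos: [0.5308, -0.1234, 0.2316]
eef_rot: [2.531, 1.853, 0.006]
wrist_force: [0.2, 0.1, -0.7]
gripper_width: 0.0516
```

```bash
python3 -c "
from geo import *
goto('L',.22)"
```

```text
t 9.32 pos [ 0.5308 -0.1234  0.2316] own x of tcp from shut tab mm 0.7 F [ 0.2  0.1 -0.7] w 0.0516
shift now-axes mm [293.8 -61.2  11.3] shift target-axes mm [300.1  -0.7  11.6] turn deg [  0.35   0.02 -11.63]
```

Call:
carry_out(
  increments=[
    [[0,0,0],-0.129],
    [[0,0,0],-0.129],
    [[0.5,0,0],0],
    [[0.5,0,0],0],
    [[0.5,0,0],0],
  ],
)

```text
time: 9.95
eef_pos: [0.5443, 0.0271, 0.2273]
eef_rot: [-2.334, -2.101, 0.001]
wrist_force: [0.3, 0.5, -0.2]
gripper_width: 0.0513
```

Call:
carry_out(
  increments=[
    [[0.5,0,0],0],
    [[0.5,0,0],0],
    [[0.5,0,0],0],
    [[0,0,0],0],
    [[0,0,0],0],
  ],
)

```text
time: 10.58
eef_pos: [0.5599, 0.1746, 0.2272]
eef_rot: [-2.334, -2.103, 0.003]
wrist_force: [0.5, -0.8, -0.5]
gripper_width: 0.0514
```

Run:
```python
from geo import *
goto('L',.088)
r=least_squares(lambda p:np.r_[(proj('top',[[p[0],p[1],.141]])-[268/1.5625,211/1.5625]).ravel(),(proj('scene',[[p[0],p[1],.141]])-[203/1.5625,275/1.5625]).ravel()],[.65,.27])
print('bottle cap',r.x,r.fun)
```

```text
t 10.57 pos [0.5599 0.1746 0.2272] own x of tcp from shut tab mm -1.4 F [ 0.5 -0.8 -0.5] w 0.0514
shift now-axes mm [  0.8   1.6 139.2] shift target-axes mm [  0.7   1.4 139.2] turn deg [-0.08  0.07  0.01]
bottle cap [0.71741179 0.35447343] [ 0.30051023  1.15394268 -0.61203777 -1.18748297]
```

Bottle is well clear at (0.72, 0.35). I'll descend on the left tab.

Call:
carry_out(
  increments=[
    [[0,0,0.4],0],
    [[0,0,0.4],0],
    [[0,0,0.2],0],
    [[0,0,0.1],0],
    [[0,0,0.1],0],
  ],
)

```text
time: 11.2
eef_pos: [0.5611, 0.175, 0.1087]
eef_rot: [2.334, 2.101, 0.002]
wrist_force: [-0.3, -0.3, -0.4]
gripper_width: 0.0513
```

Call:
carry_out(
  increments=[
    [[0,0,0.1],0],
    [[0,0,0.09],0],
    [[0,0,0],0],
    [[0,0,0],0],
  ],
)

```text
time: 11.7
eef_pos: [0.5605, 0.1752, 0.0896]
eef_rot: [2.334, 2.103, 0.001]
wrist_force: [-0.5, 0.3, -0.7]
gripper_width: 0.0513
```

Call:
carry_out(
  increments=[
    [[0,0,0],0],
    [[0,0,0],0],
    [[0,0,0],0],
    [[0,0,0],0],
    [[0,0,0],0],
  ],
  fingers=0,
  force=50,
)

```text
time: 12.32
eef_pos: [0.5598, 0.1752, 0.0897]
eef_rot: [-2.334, -2.103, 0.001]
wrist_force: [-3.3, -0.1, 5.3]
gripper_width: 0.0156
```

Run:
```python
from geo import *
goto('L',.088)
```

```text
t 12.32 pos [0.5598 0.1752 0.0897] own x of tcp from shut tab mm -1.5 F [-3.3 -0.1  5.3] w 0.0156
shift now-axes mm [0.1 1.5 1.7] shift target-axes mm [0.1 1.5 1.7] turn deg [-0.03  0.02 -0.01]
```

Call:
carry_out(
  increments=[
    [[0,-0.015,0],0],
    [[0,-0.015,0],0],
    [[0,0,0],0],
    [[0,0,0],0],
  ],
)

```text
time: 12.82
eef_pos: [0.5596, 0.1752, 0.0898]
eef_rot: [2.334, 2.1, 0.006]
wrist_force: [7.0, 0.1, -1.0]
gripper_width: 0.0153
```

Call:
carry_out(
  increments=[
    [[0,0.03,0],0],
    [[0,0.06,0],0],
    [[0,0.06,0],0],
    [[0,0.06,0],0],
    [[0,0.06,0],0],
  ],
)

```text
time: 13.45
eef_pos: [0.5826, 0.1728, 0.0897]
eef_rot: [-2.333, -2.102, 0.004]
wrist_force: [-6.6, -1.8, 10.2]
gripper_width: 0.0151
```

Call:
carry_out(
  increments=[
    [[0,0.06,0],0],
    [[0,0.06,0],0],
    [[0,0.06,0],0],
    [[0,0.06,0],0],
    [[0,0,0],0],
  ],
)

```text
time: 14.08
eef_pos: [0.6059, 0.1703, 0.0897]
eef_rot: [-2.332, -2.102, 0.006]
wrist_force: [-10.2, -1.8, 13.3]
gripper_width: 0.0149
```

Run:
```python
from geo import *
goto('L',.088)
```

```text
t 14.07 pos [0.6059 0.1703 0.0897] own x of tcp from shut tab mm 44.8 F [-10.2  -1.8  13.3] w 0.0149
shift now-axes mm [  0.2 -44.8   1.9] shift target-axes mm [  0.2 -44.8   1.7] turn deg [-0.23  0.09  0.01]
```

Zero reads −1.7 here, so the shutter is at about 46.5 mm with no stop yet. This is the full-travel box, so I continue to 60.

Call:
carry_out(
  increments=[
    [[0,0.06,0],0],
    [[0,0.04,0],0],
    [[0,0.03,0],0],
    [[0,0.02,0],0],
    [[0,0.02,0],0],
  ],
)

```text
time: 14.7
eef_pos: [0.6199, 0.1688, 0.0896]
eef_rot: [-2.329, -2.101, 0.013]
wrist_force: [-23.6, -2.5, 22.3]
gripper_width: 0.0151
```

Call:
carry_out(
  increments=[
    [[0,0.01,0],0],
    [[0,0,0],0],
    [[0,0,0],0],
    [[0,0,0],0],
  ],
)

```text
time: 15.2
eef_pos: [0.6199, 0.1688, 0.0896]
eef_rot: [-2.329, -2.101, 0.015]
wrist_force: [-23.6, -3.5, 21.4]
gripper_width: 0.0147
```

Run:
```python
from geo import *
goto('L',.088)
```

```text
t 15.2 pos [0.6199 0.1688 0.0896] own x of tcp from shut tab mm 59.0 F [-23.6  -3.5  21.4] w 0.0147
shift now-axes mm [  0.3 -58.9   2.3] shift target-axes mm [  0.2 -59.    1.6] turn deg [-0.6   0.22  0.09]
```

Hard stop at 60.7 mm on the scale, with 24 N held for over 0.5 s. Now I'll ease back to half open.

Call:
carry_out(
  increments=[
    [[0,-0.06,0],0],
    [[0,-0.06,0],0],
    [[0,-0.06,0],0],
    [[0,-0.06,0],0],
    [[0,-0.06,0],0],
  ],
)

```text
time: 15.82
eef_pos: [0.5937, 0.1716, 0.0897]
eef_rot: [-2.332, -2.102, 0.006]
wrist_force: [-8.5, -1.8, 10.3]
gripper_width: 0.015
```

Call:
carry_out(
  increments=[
    [[0,-0.04,0],0],
    [[0,0,0],0],
    [[0,0,0],0],
    [[0,0,0],0],
  ],
)

```text
time: 16.32
eef_pos: [0.59, 0.172, 0.0897]
eef_rot: [-2.332, -2.102, 0.005]
wrist_force: [-8.4, -1.7, 11.3]
gripper_width: 0.0151
```

Run:
```python
from geo import *
goto('L',.088)
```

```text
t 16.32 pos [0.59   0.172  0.0897] own x of tcp from shut tab mm 28.8 F [-8.4 -1.7 11.3] w 0.0151
shift now-axes mm [  0.2 -28.8   1.8] shift target-axes mm [  0.1 -28.8   1.7] turn deg [-0.2   0.09  0.02]
```

Opening is 30.5 mm from the shut end and 29.8 mm from the stop, and the 8.5 N matches the spring. One look to confirm before handing in.

Run:
```python
from geo import *
import cv2
s=capture('scene');t=capture('top')
def c(i,x,y,w,h,k): return cv2.convertScaleAbs(cv2.resize(i[y:y+h,x:x+w],None,fx=k,fy=k,interpolation=cv2.INTER_CUBIC),alpha=1.4)
cv2.imwrite("pics/f.png",np.hstack([c(s,175,145,90,110,5),c(s,290,152,50,66,5)[:330] if 0 else cv2.copyMakeBorder(c(s,290,152,60,66,5),0,220,0,0,0)]))
cv2.imwrite("pics/f2.png",cv2.resize(t,(800,600)))
goto('L',.088)
```

```text
t 16.43 pos [0.59   0.172  0.0897] own x of tcp from shut tab mm 28.8 F [-7.2 -0.8 10.8] w 0.0151
shift now-axes mm [  0.1 -28.8   1.8] shift target-axes mm [  0.1 -28.8   1.7] turn deg [-0.2   0.09  0.02]
```

View pics/f.png

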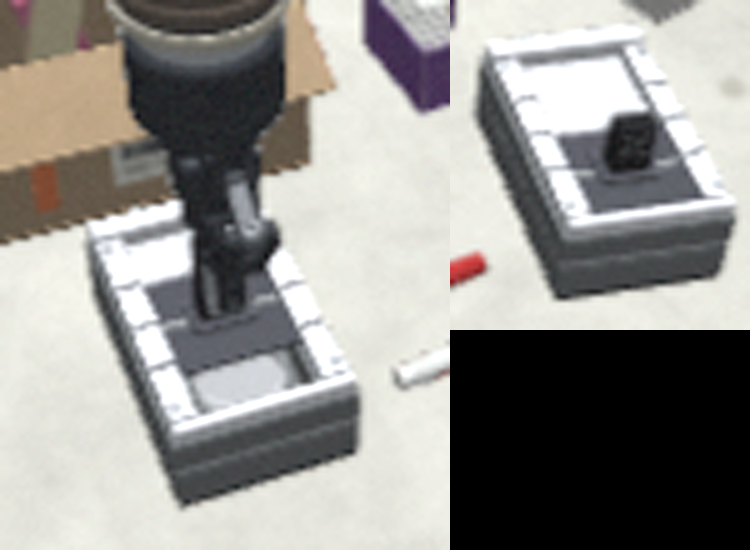

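View pics/f2.png

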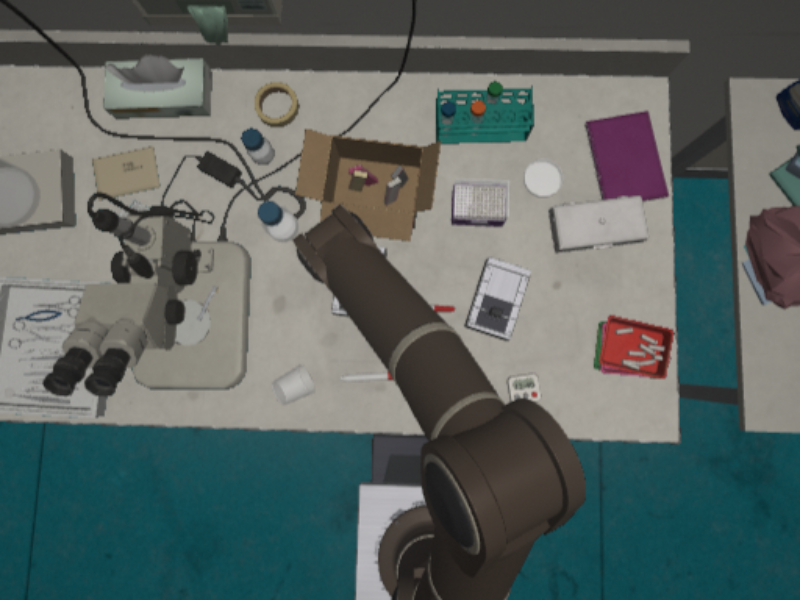

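The left pointer is on the middle line at (165,322) with half the window and the dish uncovered. The right pointer is on its first line at (560,170), shut. The bystanders are where they were.

```bash
python3 -c "
from geo import *
print(job_done())"
```

```text
the job is handed in; nothing more can be done
None
```

The job is handed in, with the left box's shutter held half open against its spring and the right box shut; no verdict is reported back.

- **Right box:** its shutter stopped hard at about 38 mm, where the force jumped from 8 to 24 N. That makes it the one with the transport stop. I eased it back while still gripping until the force reversed against the shut end, then let go.
- **Left box:** its shutter went the full way to a hard stop at about 60 mm and was held there for over 0.5 s at 24 N. I then eased it back, still gripped.
- **Final opening:** 30.5 mm measured from the shut end and 29.8 mm measured from the stop.
- **Force:** the wrist read 7–8.5 N in the opening direction, which fits the spring at half open, with a 50 N grip set.
- **Pictures:** the left pointer is on the middle line with half the window uncovered, and the right pointer is on its shut line. The bystanders look unmoved, though the arm partly hides the marker, tube and timer from above.

No check failed. The one disagreement was a steady offset of about 1.7 mm between my camera-measured tab positions and the felt zero on both boxes. I used the felt ends as the reference.

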